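# Fit a T-handle to its spindle, draw both out and hold them up tipped over

## Task

Take the silver T-handle, fit its square socket over the tall square steel spindle that stands in the wooden stand, and push it fully home so that its spring catch grips the spindle. Then, to prove that the catch holds, draw handle and spindle together out of the stand by the handle alone, tip them at least 45 degrees over from upright and finish while holding them like that in the air, the spindle still fully home in the handle and its free end at least 10 cm above the desk. Leave the padlock, the oil bottle and the two lock cylinders standing where they are.

Things in the scene. Friction and masses are not known exactly. Their poses are not given: they have to be found in the camera images.
- t_handle: Loose silver T-handle, 170 g, standing on its foot, socket down. Origin: centre of the underside; z up. Foot plate 42 x 42 x 6 mm; neck 20 x 20 mm up to z = 26 mm; on it a bar 96 mm long (own x), 22 mm wide (y), z = 26 to 46 mm, brass lock plug on top. Grasp it from above across the 22 mm. Square socket in the underside: 11 mm, sides along x and y, 26 mm deep, mouth 15 mm wide for the first 4 mm.
- socket_floor (a point): Centre of the closed inner end of the handle's socket, 26 mm above its underside; meets spindle_top when home. A spring catch in the socket wall meets the spindle 10 mm before home, rides over it under some 10 N of push and snaps into its groove on the last 3 mm; then it carries the spindle's weight easily. Any of the four quarter turns fits.
- spindle: Loose steel spindle, 10 x 10 mm square, 90 mm long, 70 g, upright in the stand's middle socket. Origin: centre of its foot; z up along it; sides along x and y. The top 2 mm taper to 6 mm square; a groove runs round it 10 mm below the top. At the start its foot is 12 mm and its top 102 mm above the desk (58 mm out of the stand), with about 0.5 mm of play to each side.
- spindle_top (a point): Centre of the spindle's top end face (z = 90 mm on the spindle).
- spindle_foot (a point): Centre of the spindle's foot (lower end; its free end once drawn out).
- spindle_stand: Varnished wooden block 108 x 52 mm on a dark base plate 134 x 78 mm, fixed to the desk, top 44 mm above it; origin under its centre, long side along its own x. The middle socket (11 mm square, 32 mm deep) holds the tall steel spindle; at x = +36 mm a short brass spindle, 8 mm square, fixed, stands 14 mm proud; the socket at x = -36 mm is empty. The tall spindle has the stand's yaw within its play.
- padlock: Loose brass padlock, 42 mm wide, 69 mm high, standing on the right of the desk; origin under its centre. Leave it alone.
- oil_bottle: Loose oil dropper with a red spout, 33 mm across, 98 mm high, behind the stand on the right; origin under its centre. Leave it alone.
- cylinder_brass: Loose brass lock cylinder, 64 x 17 x 38 mm, behind the stand; origin under its centre. Leave it alone.
- cylinder_nickel: Loose nickel lock cylinder, 72 x 17 x 38 mm, at the back left; origin under its centre. Leave it alone.
Mind the look-alikes: they are no part of the job. Several things have the shape of the spindle_stand; the one meant has the colours described above.

How it is judged:
On the way, in this order (a step that is already met when the one before it is completed fails the run):
1. the handle sits fully home on the spindle while the spindle stands in the stand (distance between socket_floor and spindle_top below 0.0025 m and height (world z) of spindle_foot below 0.018 m), for 0.1 s.
2. handle and spindle, still joined, are drawn clear of the stand (distance between socket_floor and spindle_top below 0.0025 m and height (world z) of spindle_foot above 0.05 m and contact force between spindle and spindle_stand below 0.05 N), for 0.1 s.
At the end, for the whole second after the job is handed in: The gripper holds the T-handle at rest in the air, leaning 45 degrees or more; the spindle is fully home in it (within 2.5 mm), carried by the handle alone, its free end 10 cm or more above the desk; padlock, oil bottle and both lock cylinders upright within 2 cm of where they stood (distance between socket_floor and spindle_top below 0.0025 m and angle between the z axis of t_handle and the z axis of spindle, either way round below 0.2 rad and height (world z) of spindle_foot above 0.098 m and angle between t_handle's own z axis and vertical above 0.765 rad and contact force between the fingers and t_handle above 1 N and contact force between the fingers and spindle below 0.1 N and contact force between each of spindle, t_handle and spindle_stand below 0.05 N and linear speed of t_handle below 0.03 m/s and distance of each of padlock, oil_bottle, cylinder_brass, cylinder_nickel from where it was at the start of the episode below 0.02 m); the arm keeps its last pose, push and grip.
It fails at once if the padlock, the oil bottle or a lock cylinder is moved by more than 2 cm or tipped over (distance of any of padlock, oil_bottle, cylinder_brass, cylinder_nickel from where it was at the start of the episode above 0.02 m or angle between any of padlock, oil_bottle, cylinder_brass, cylinder_nickel's own z axis and vertical above 0.5 rad).
It also fails if it takes over 48 s, if anything falls off the work surface, if the arm or the gripper's body presses on something with over 40 N, if the wrist force passes 120 N, or if a joint passes its speed limit or range.

## Robot

A 6-joint arm with a two-finger parallel gripper is mounted at the origin on a cart in front of the work surface, level with it; the furniture and walls round the work are solid. World frame = base frame: x ahead of the robot, y to its left, z up, the work surface at z = 0. Lengths are in m, angles in rad, forces in N, time in s.
With the tool pointing down it reaches from about 0.25 to 0.775 m from the base axis. Payload 4 kg.
Tool frame: the origin (TCP) lies on the centre line of the jaws, within the pads' length; the fingertips stand 8 mm ahead of it and the grasp point (between the pads) lies 11 mm behind it; z points along the fingers, y is the line along which they close (so a half turn about z gives the same grasp; the last joint's range is limited). The gripper opens to 94 mm and grips with 3 to 60 N. Pads are 16 mm wide; open, the fingers measure 119 mm over their backs; the gripper's body (75 mm by 177 mm) begins 78 mm behind the grasp point.
Start: joints at [-1.204, 0.087, 1.371, -0, 1.684, -0.103], TCP at [0.249, -0.49, 0.214] pointing down, gripper open.
Joint ranges: [-3.1, 3.1], [-0.76, 2.03], [0.27, 2.55], [-1.08, 4.22], [0.17, 2.65], [-2.57, 2.57]. Speed limits (rad/s): [2.79, 2.79, 3.14, 3.14, 3.14, 3.14].

## Interface

Orientations are given as [roll, pitch, yaw] about the fixed x, y, z axes, in that order (R = Rz(yaw) Ry(pitch) Rx(roll)).
In Python, from workcell import arm, move_gripper, solver, readout, viewer, ticket gives the robot as it stands. Calls block until the motion is done:
- arm.reach(position, orientation): joint-space move of the TCP to a pose.
- arm.line_to(position, orientation=None, rate=0.15, stop_force=None): straight line of the TCP; orientation=None keeps the orientation; rate is the mean speed in m/s. With stop_force (N) it stops when the force on the tool has changed by that much, and returns True; else False.
- arm.movej(angles): joint-space move.
- move_gripper(opening, strength=None): finger opening in m; strength is the grip in N (None keeps the last); returns when the fingers have stopped.
- arm.wait(seconds).
- solver.inverse_kinematics(position, orientation): joint angles nearest the present ones, or None.
- readout.observe(): the state.
- viewer.get_image(name): name is "scene" or "top"; returns the picture (420x560x3 uint8, red, green, blue); there is no depth.
- viewer.calibration(name): a dict with "fx", "fy", "cx", "cy" (pixels), "pose" (4x4, takes a point from camera to world coordinates). Camera axes: x right, y down, z forward; pixel columns grow to the right and rows downward; lengths in m; the calibration is good to about 2 mm. A picture is of the moment at which its call begins. calibration takes no time and is no camera call.
A pose or a line that the arm cannot do raises arm.Unreachable and nothing moves.
- ticket.close_job(): hands the job in; it is judged then, once.
The state is a dict: "time": time; "joints": joint angles; "qd": joint speeds; "joint_efforts": joint torques, N m; "ee_pos": TCP position; "ee_rot": TCP orientation; "wrist_force": force on the tool from outside, world axes, zero at the start; "torque": the same for the moment, N m; "gripper_width": finger opening in m; "grasp_force": force on a finger pad.
Only numpy, scipy, OpenCV 4.12 (cv2) and the standard library are available. Lean on these libraries where they do the work, as an engineer would, in place of code of your own. Each camera call takes 0.05 s, during which the arm holds its last target. There are 200 camera calls.

## Working session

There is one attempt and no reset: what is moved stays moved. The work goes in short steps, each a Python script; the robot and the scene stay as the last script left them, time stands still between calls to the robot, and variables do not carry over. Pictures are saved under pics/ and viewed, at most 10 in all, crops included, and the job is handed in when it is done.

```bash
mkdir -p pics; ls
cat > h.py <<'E'
import numpy as np, cv2
from workcell import arm, move_gripper, solver, readout, viewer, ticket
def ray(name,uv):
    c=viewer.calibration(name);P=np.array(c["pose"])
    d=P[:3,:3]@np.array([(uv[0]-c["cx"])/c["fx"],(uv[1]-c["cy"])/c["fy"],1.]);return P[:3,3],d
def onz(name,uv,z):
    o,d=ray(name,uv);return o+d*(z-o[2])/d[2]
def proj(name,p):
    c=viewer.calibration(name);P=np.array(c["pose"]);q=P[:3,:3].T@(np.array(p)-P[:3,3])
    return np.array([c["fx"]*q[0]/q[2]+c["cx"],c["fy"]*q[1]/q[2]+c["cy"]])
def two(uv1,uv2):
    a,b=ray("scene",uv1);c,d=ray("top",uv2);s=np.linalg.lstsq(np.c_[b,-d],c-a,rcond=None)[0]
    p,q=a+b*s[0],c+d*s[1];return (p+q)/2,np.linalg.norm(p-q)
def snap(name,f,crop=None,k=1):
    im=viewer.get_image(name)[:,:,::-1].copy();np.save("pics/"+f+".npy",im)
    if crop: x,y,w,h=crop;im=im[y:y+h,x:x+w]
    cv2.imwrite("pics/"+f+".png",cv2.resize(im,None,fx=k,fy=k,interpolation=cv2.INTER_CUBIC));return im
E
python3 - <<'E'
from h import *
for n in("scene","top"):
    snap(n,n+"0",k=1.4);c=viewer.calibration(n);print(n,c["fx"],np.round(c["pose"],3))
print(readout.observe())
E
```

```text
pics
scene 391.7276719288141 [[-0.883 -0.311  0.351  0.217]
 [-0.469  0.559 -0.684  0.578]
 [ 0.017 -0.769 -0.64   0.71 ]
 [ 0.     0.     0.     1.   ]]
top 453.8359760631675 [[ 0.006 -0.993  0.122  0.403]
 [-1.    -0.005  0.007 -0.068]
 [-0.006 -0.122 -0.993  1.4  ]
 [ 0.     0.     0.     1.   ]]
{'time': 0.1, 'joints': array([-1.20411451e+00,  8.79326486e-02,  1.37205758e+00,  1.46844554e-05,
        1.68361167e+00, -1.03129459e-01]), 'qd': array([-0.00028855, -0.00230404, -0.00312673, -0.00152353, -0.00025219,
       -0.00025442]), 'joint_efforts': array([ 2.59060747e-03, -3.41251838e+01, -3.03301477e+01,  7.20585301e-02,
        3.03743756e-02, -8.44311876e-05]), 'ee_pos': array([ 0.2488135 , -0.48998102,  0.21241614]), 'ee_rot': array([-3.13959559e+00, -2.21362013e-04,  4.69812692e-01]), 'wrist_force': array([-0.23306563,  0.82599466,  0.2861906 ]), 'torque': array([0.00900645, 0.00109047, 0.00236899]), 'grasp_force': 0.0, 'gripper_width': 0.09391272637638585}
```

View pics/scene0.png

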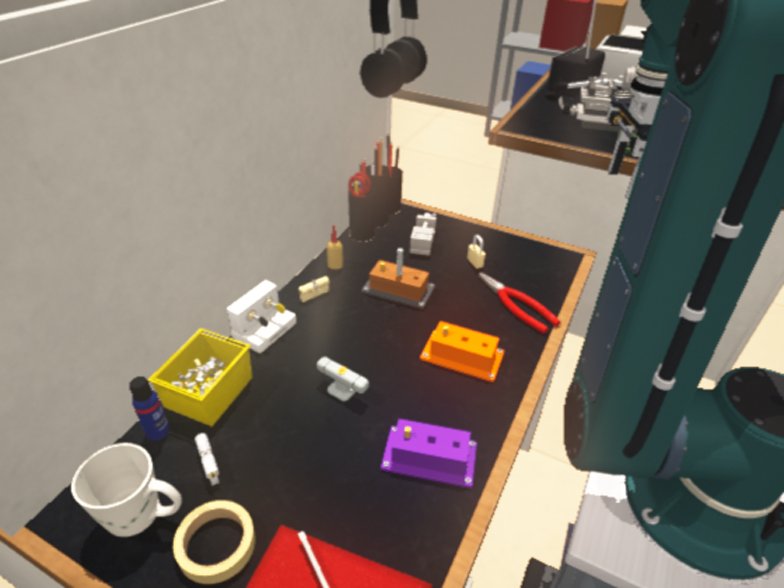

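View pics/top0.png

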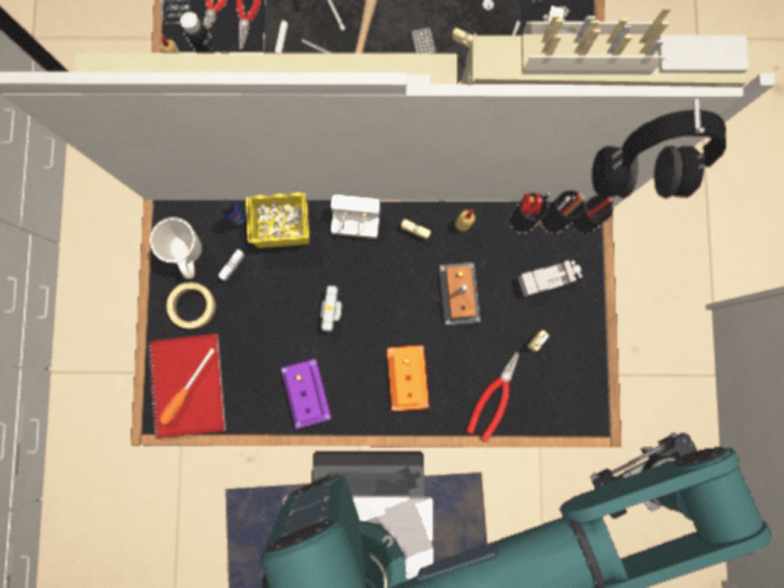

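The scene view shows the handle at (342,378)/1.4 and the varnished stand with the spindle at (400,265)/1.4. The top view shows the handle at (330,308)/1.4 and the stand at (460,292)/1.4. The orange and purple blocks are decoys. I'll zoom in on the handle and the stand.

Run:
```python
from h import *
t=np.load("pics/top0.npy");s=np.load("pics/scene0.npy")
def cr(i,x,y): return cv2.resize(i[y:y+50,x:x+60],(400,300)[::1],interpolation=cv2.INTER_NEAREST)
# scale 6.667x,6x
cv2.imwrite("pics/zoom.png",np.vstack([np.hstack([cr(t,206,195),cr(t,300,183)]),np.hstack([cr(s,215,245),cr(s,255,170)])]))
# handle top mask
hsv=cv2.cvtColor(t,cv2.COLOR_BGR2HSV)
m=np.zeros(t.shape[:2],np.uint8);m[195:245,206:266]=(hsv[195:245,206:266,2]>120)*255
c=max(cv2.findContours(m,0,2)[0],key=cv2.contourArea);print("handle",cv2.minAreaRect(c))
m[:]=0;m[180:240,305:350]=((hsv[...,0]<16)&(hsv[...,1]>120)&(hsv[...,2]>70))[180:240,305:350]*255
c=max(cv2.findContours(m,0,2)[0],key=cv2.contourArea);r=cv2.minAreaRect(c);print("stand",r,onz("top",r[0],.04))
print([onz("top",p,.04)for p in cv2.boxPoints(r)])
```

```text
handle ((236.0, 219.5), (31.0, 14.0), 90.0)
stand ((328.67822265625, 208.28219604492188), (35.920841217041016, 17.81116485595703), 84.2894058227539) [ 0.58877899 -0.21883334  0.04      ]
[array([ 0.6406557 , -0.18694099,  0.04      ]), array([ 0.64638827, -0.24076805,  0.04      ]), array([ 0.53739128, -0.25042501,  0.04      ]), array([ 0.53174062, -0.19711596,  0.04      ])]
```

View pics/zoom.png

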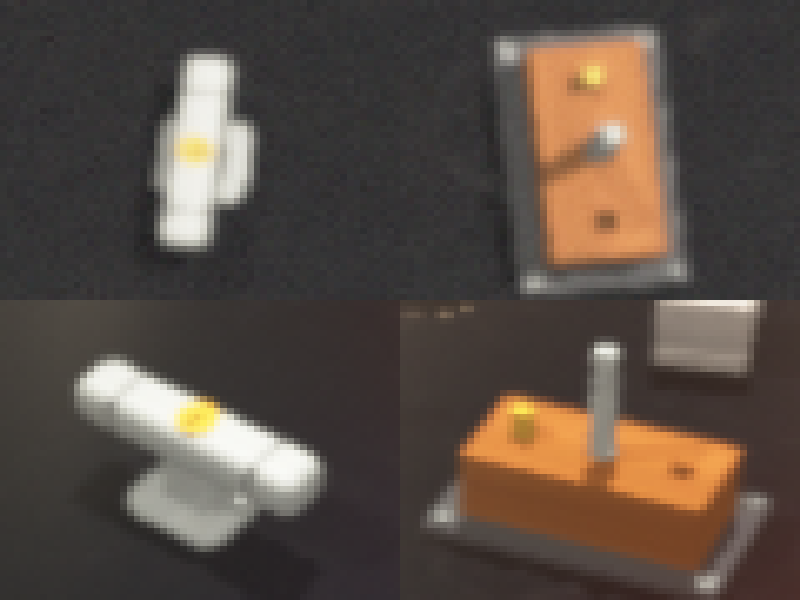

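The zoom shows the spindle top at top px (331.5,204.2) and scene px (285.2,177.8). The bar ends are at top px (236.7,204.5) and (233.4,235). Next I'll triangulate these.

Run:
```python
from h import *
t=np.load("pics/top0.npy").astype(float);s=np.load("pics/scene0.npy").astype(float)
def yel(i,x,y,w,h):
    c=i[y:y+h,x:x+w];wt=np.clip(c[...,2]-c[...,0]-50,0,None);Y,X=np.mgrid[y:y+h,x:x+w];return np.array([(X*wt).sum(),(Y*wt).sum()])/wt.sum()
a,b=yel(s,238,255,20,20),yel(t,228,213,14,12);print("plug",a,b,two(a,b),onz("top",b,.046))
print("spindle top",two((285.2,177.8),(331.5,204.2)),onz("top",(331.5,204.2),.102),onz("scene",(285.2,177.8),.102))
e=[onz("top",p,.040)for p in((236.7,204.5),(233.4,235))];print("bar",e,np.linalg.norm(e[0]-e[1]),np.arctan2(*(e[0]-e[1])[1::-1]))
f=[(77,385),(325,475)]
print("hole",onz("top",(300+206/6.667-.5,183+220/6-.5),.044),onz("scene",(255+283/6.667-.5,170+170/6-.5),.044))
e=[onz("scene",(215+x/6.667-.5,245+(y-300)/6-.5),.036)for x,y in((97,387),(297,485))];print("bar scene",e,np.arctan2(*(e[0]-e[1])[1::-1]))
print([onz("top",(300+(x-400)/6.667-.5,183+y/6-.5),.006)for x,y in((507,50),(645,40),(677,270),(535,282))])
```

```text
plug [244.21413721 264.00997921] [234.62621359 219.51699029] (array([0.55170328, 0.06386687, 0.05031777]), np.float64(0.00047396930657981603)) [0.55239741 0.06438827 0.046     ]
spindle top (array([ 0.59178495, -0.22013676,  0.10328997]), np.float64(0.0005788677942414786)) [ 0.59224518 -0.22018582  0.102     ] [ 0.59229672 -0.22190457  0.102     ]
bar [array([0.59885212, 0.05947457, 0.04      ]), array([0.50624657, 0.06785661, 0.04      ])] 0.09298412519389686 -0.09026731291551224
hole [ 0.55525901 -0.22328768  0.044     ] [ 0.55544031 -0.22641203  0.044     ]
bar scene [array([0.59821432, 0.05617574, 0.036     ]), array([0.51150665, 0.06610584, 0.036     ])] -0.11402711942700415
[array([ 0.64802285, -0.18220999,  0.006     ]), array([ 0.65361353, -0.24664564,  0.006     ]), array([ 0.53387184, -0.26021403,  0.006     ]), array([ 0.52731937, -0.19459146,  0.006     ])]
```

Run:
```python
from h import *
d=lambda y:[np.pi,0,y]
arm.reach([.552,.064,.16],d(-.10))
arm.line_to([.552,.064,.0255],rate=.12,stop_force=8)
print(readout.observe()['ee_pos'])
move_gripper(.0,60)
o=readout.observe();print(o['gripper_width'],o['grasp_force'],o['wrist_force'],o['time'])
arm.line_to([.552,.064,.21],rate=.15)
arm.reach([.592,-.2205,.19],d(.10))
o=readout.observe();print(o['ee_pos'],o['ee_rot'],o['gripper_width'],o['wrist_force'],o['time'])
for y in(.1,.1-np.pi/2,.1+np.pi/2): print(y,solver.inverse_kinematics([.592,-.2205,.19],d(y)))
cs=snap("scene","s1");ct=snap("top","t1")
z=lambda i,x,y:cv2.resize(i[y:y+60,x:x+60],(400,400),interpolation=cv2.INTER_NEAREST)
print(proj("scene",[.592,-.2205,.15]),proj("top",[.592,-.2205,.15]))
cv2.imwrite("pics/z1.png",np.hstack([z(cs,255,135),z(ct,302,170)]))
```

```text
[0.55281901 0.06400429 0.02652745]
0.02122192777338925 59.97289538383484 [ 0.76353278 -1.06815093  0.00751502] 4.7417
[ 0.59212593 -0.21939337  0.18985994] [-3.14055251e+00  4.50773882e-05  1.00844832e-01] 0.0214612118780332 [ 0.90708411 -0.23249697 -1.89015475] 7.2333
0.1 [-4.46262800e-01  2.75203893e-01  1.19907948e+00 -4.44089210e-16
  1.66730928e+00  1.02453353e+00]
-1.4707963267948965 None
1.6707963267948966 [-0.4462628   0.27520389  1.19907948  0.          1.66730928 -0.5462628 ]
[285.72969522 163.09417008] [333.61850115 201.80779201]
```

View pics/z1.png

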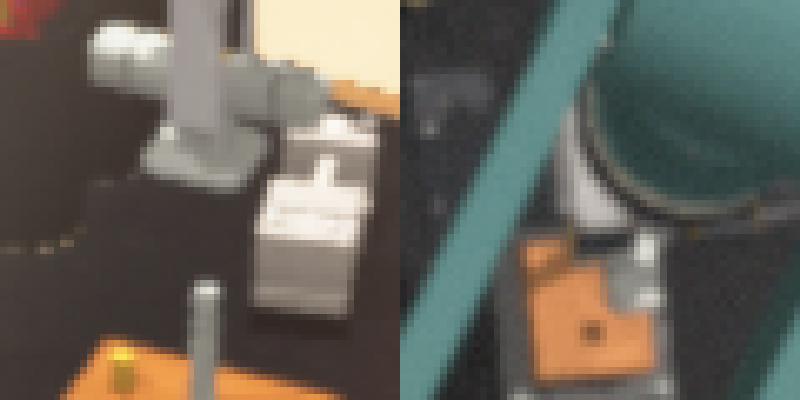

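The scene crop shows the handle's foot plate with corners at (143,165), (240,182) and (268,150) in the crop, hanging over the spindle top at (205,290). The top view is mostly blocked by the arm. I'll check the alignment numerically.

Run:
```python
from h import *
f=lambda x,y:(255+x/6.667-.5,135+y/6.667-.5)
print("plate", onz("scene",f(205.5,157),.1675), [onz("scene",f(*p),.1675) for p in((143,165),(240,183),(268,150))])
print("spindle",onz("scene",f(205,290),.102))
print(readout.observe()['ee_pos'])
```

```text
plate [ 0.59207965 -0.21681109  0.1675    ] [array([ 0.61066641, -0.19955379,  0.1675    ]), array([ 0.57201304, -0.20646799,  0.1675    ]), array([ 0.57297802, -0.23357599,  0.1675    ])]
spindle [ 0.59175806 -0.22112322  0.102     ]
[ 0.59235802 -0.21885221  0.19036838]
```

Run:
```python
from h import *
arm.line_to([.592,-.2215,.139],rate=.1)
P=[]
for _ in range(8): arm.wait(.02);P.append(readout.observe()['ee_pos'])
print(np.mean(P,0),np.std(P,0))
cs=snap("scene","s2")
cv2.imwrite("pics/z2.png",cv2.resize(cs[145:190,255:315],(800,600),interpolation=cv2.INTER_CUBIC))
```

```text
[ 0.59255741 -0.22167386  0.14007762] [1.12117566e-04 8.65600992e-05 2.67483060e-04]
```

View pics/z2.png

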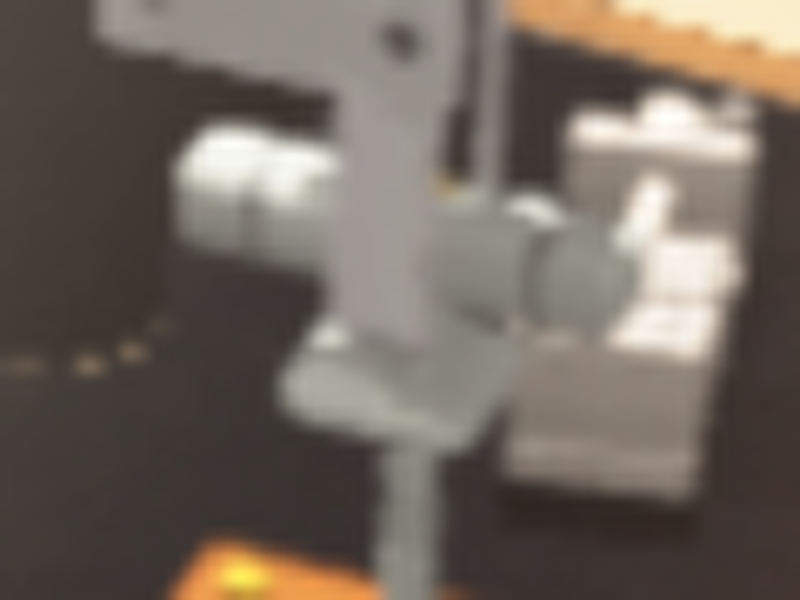

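The handle's plate corners in the crop are at (283,385), (460,440) and (520,360), and the spindle comes out under it centred at about x=410. I'll compute the offset between them.

Run:
```python
from h import *
f=lambda x,y:(255+x/13.333-.5,145+y/13.333-.5)
s=onz("scene",(285.25,178),.102)
for z in(.1135,.1165,.1195):
    print(z,[(onz("scene",f(*p),z)-s)[:2].round(4) for p in((401,372),(283,385),(460,440),(520,360))])
c=np.array([.5918,-.2205,.1195]) ; R=lambda a:np.array([[np.cos(a),-np.sin(a)],[np.sin(a),np.cos(a)]])
for z in(.1135,.1195):
  print([((proj("scene",np.r_[s[:2]+R(.1)@np.array(k)*.021,z])+.5-[255,145])*13.333).round() for k in((1,1),(-1,1),(-1,-1))])
```

```text
0.1135 [array([ 0.0065, -0.0079]), array([0.0253, 0.0081]), array([-0.0148,  0.0081]), array([-0.0128, -0.0239])]
0.1165 [array([ 0.0046, -0.0039]), array([0.0233, 0.0121]), array([-0.0166,  0.0121]), array([-0.0147, -0.0197])]
0.1195 [array([0.0027, 0.0002]), array([0.0213, 0.0161]), array([-0.0184,  0.016 ]), array([-0.0165, -0.0156])]
[array([277., 430.]), array([473., 478.]), array([544., 370.])]
[array([278., 405.]), array([475., 453.]), array([546., 345.])]
```

Run:
```python
from h import *
arm.line_to([.592,-.221,.134],rate=.05)
arm.wait(.2)
print(readout.observe()['wrist_force'])
for z in (.127,.122,.117):
    r=arm.line_to([.592,-.221,z],rate=.02,stop_force=5);arm.wait(.1)
    o=readout.observe();print(r,o['ee_pos'],o['wrist_force'],o['torque'],o['time'])
    if r:break
```

```text
[-0.53675812  0.4265327  -1.55390828]
False [ 0.59206746 -0.22103312  0.1270948 ] [ 0.37348751 -1.05926527 -0.80324695] [ 0.01957182  0.00238686 -0.06767055] 9.225
True [ 0.59130401 -0.22070141  0.12247801] [-0.99915327  0.71344567 -1.48906406] [-0.00872672  0.03143164  0.00215513] 9.575
```

```bash
cat >> h.py <<'E'
def st(t=""):
    W=[]
    for _ in range(10): arm.wait(.01);o=readout.observe();W.append(np.r_[o['ee_pos'],o['wrist_force'],o['torque']])
    w=np.mean(W,0);print(t,"pos",w[:3].round(4),"F",w[3:6].round(2),"T",w[6:].round(3),"t",o['time'],"w",round(o['gripper_width'],4))
E
python3 - <<'E'
from h import *
st()
for z in (.121,.119,.117):
    r=arm.line_to([.592,-.221,z],rate=.02,stop_force=8);st(r)
    if r:break
E
```

```text
pos [ 0.5913 -0.2207  0.1224] F [ 0.08 -0.27 -1.39] T [0.015 0.039 0.012] t 9.6583 w 0.0217
False pos [ 0.5922 -0.2211  0.1219] F [-1.42  0.61  3.95] T [ 0.171  0.319 -0.016] t 9.9917 w 0.0215
False pos [ 0.5926 -0.2213  0.1216] F [-2.15  1.27  9.1 ] T [ 0.273  0.589 -0.007] t 10.325 w 0.0219
False pos [ 0.5931 -0.2215  0.1214] F [-3.45  1.97 13.49] T [ 0.384  0.838 -0.001] t 10.6583 w 0.0215
```

Run:
```python
from h import *
arm.line_to([.592,-.221,.1245],rate=.05)
for dx,dy in ((-.0012,.0008),(-.0024,.0014),(-.0024,0),(-.0012,.0022)):
    x,y=.592+dx,-.221+dy
    arm.line_to([x,y,.1245],rate=.03)
    arm.line_to([x,y,.120],rate=.03);st((dx,dy))
    if readout.observe()['ee_pos'][2]<.1207:break
    arm.line_to([x,y,.1245],rate=.05)
```

```text
(-0.0012, 0.0008) pos [ 0.5906 -0.2201  0.1195] F [-0.02 -0.39 -1.85] T [ 0.001  0.024 -0.007] t 11.5917 w 0.0215
```

Run:
```python
from h import *
x,y=.5908,-.2202
for z in(.117,.1135,.111,.108,.105,.103):
    r=arm.line_to([x,y,z],rate=.03,stop_force=25);st((z,r))
    if r:break
```

```text
(0.117, False) pos [ 0.5907 -0.2201  0.1167] F [-0.01 -0.15 -1.45] T [ 0.034  0.044 -0.002] t 11.925 w 0.0219
(0.1135, False) pos [ 0.5907 -0.2201  0.1132] F [ 0.12  0.04 -1.81] T [0.014 0.015 0.011] t 12.275 w 0.0216
(0.111, False) pos [ 0.591  -0.2203  0.1115] F [-0.16  0.17  0.62] T [ 0.025 -0.004 -0.014] t 12.6083 w 0.0217
(0.108, False) pos [ 0.5913 -0.2206  0.1095] F [-0.72  0.1   5.85] T [0.003 0.175 0.009] t 12.9417 w 0.0217
(0.105, False) pos [ 0.5907 -0.2203  0.1054] F [-1.06 -0.28  4.15] T [-0.02   0.304  0.033] t 13.275 w 0.0216
(0.103, False) pos [ 0.5903 -0.2198  0.1015] F [-0.08 -0.15 -1.61] T [ 0.012  0.012 -0.003] t 13.6083 w 0.0212
```

Run:
```python
from h import *
x,y=.5905,-.22
for z in(.101,.099,.097,.095,.093):
    arm.line_to([x,y,z],rate=.03,stop_force=25);st(z)
    if readout.observe()['wrist_force'][2]>14:break
q0=readout.observe()['joints']
# final pose candidates: tilt 60 deg about various axes, carried at .40
from scipy.spatial.transform import Rotation as Ro
R0=Ro.from_euler('xyz',[np.pi,0,.1])
for yaw in(.1,-.4,.5):
  for ax in('x','y'):
    for a in(-60,60):
      R=R0*Ro.from_euler('z',-(yaw-.1))*Ro.from_euler(ax,a,degrees=True)
      for p in([.5,-.15,.35],[.45,-.1,.4]):
        e=R.as_euler('xyz');q=solver.inverse_kinematics(p,e)
        if q is not None:print(yaw,ax,a,p,e.round(3),np.round(q,2),np.round(q-q0,1))
```

```text
0.101 pos [ 0.5907 -0.2201  0.1014] F [-0.55 -0.2   2.17] T [0.023 0.115 0.012] t 13.9417 w 0.0213
0.099 pos [ 0.5911 -0.2204  0.1012] F [-1.54  0.09  7.71] T [ 0.107  0.417 -0.005] t 14.275 w 0.0212
0.097 pos [ 0.5914 -0.2206  0.1011] F [-3.37  0.94 12.81] T [ 0.21   0.789 -0.001] t 14.6083 w 0.0212
0.095 pos [ 0.5916 -0.2208  0.101 ] F [-5.    1.49 17.97] T [0.333 1.216 0.002] t 14.9417 w 0.0216
0.1 x -60 [0.5, -0.15, 0.35] [2.094 0.    0.1  ] [ 0.18 -0.03  1.56 -1.05  1.66  1.58] [ 0.6 -0.3  0.2 -1.   0.2  0.6]
0.1 x -60 [0.45, -0.1, 0.4] [2.094 0.    0.1  ] [ 0.31 -0.11  1.54 -1.07  1.83  1.55] [ 0.8 -0.4  0.2 -1.1  0.3  0.5]
0.1 x 60 [0.5, -0.15, 0.35] [-2.094  0.     0.1  ] [-0.78  0.42  1.04  0.92  2.38  1.15] [-0.3  0.1 -0.3  0.9  0.9  0.1]
0.1 x 60 [0.45, -0.1, 0.4] [-2.094  0.     0.1  ] [-0.78  0.25  1.16  0.96  2.41  1.21] [-0.3 -0.1 -0.2  1.   0.9  0.2]
0.1 y 60 [0.5, -0.15, 0.35] [ 3.142 -1.047  0.1  ] [-0.93 -0.57  1.96  0.91  1.21  0.45] [-0.5 -0.9  0.6  0.9 -0.3 -0.6]
0.1 y 60 [0.45, -0.1, 0.4] [ 3.142 -1.047  0.1  ] [-0.98 -0.76  1.95  0.89  1.38  0.58] [-0.5 -1.1  
[... 891 characters left out ...]
15, 0.35] [-2.094  0.     0.5  ] [-0.64  0.59  0.79  0.81  2.62  0.96] [-0.2  0.3 -0.5  0.8  1.1 -0.1]
0.5 x 60 [0.45, -0.1, 0.4] [-2.094  0.     0.5  ] [-0.63  0.42  0.94  0.86  2.63  1.02] [-0.2  0.1 -0.4  0.9  1.1 -0. ]
0.5 y -60 [0.5, -0.15, 0.35] [3.142 1.047 0.5  ] [-0.08  0.59  0.8  -0.93  2.5   0.43] [ 0.4  0.3 -0.5 -0.9  1.  -0.6]
0.5 y -60 [0.45, -0.1, 0.4] [3.142 1.047 0.5  ] [-0.02  0.46  0.88 -0.94  2.58  0.43] [ 0.4  0.2 -0.5 -0.9  1.1 -0.6]
0.5 y 60 [0.5, -0.15, 0.35] [ 3.142 -1.047  0.5  ] [-1.03 -0.3   1.79  1.05  1.58  0.09] [-0.6 -0.6  0.5  1.   0.1 -0.9]
0.5 y 60 [0.45, -0.1, 0.4] [ 3.142 -1.047  0.5  ] [-1.09 -0.48  1.81  1.06  1.71  0.2 ] [-0.6 -0.8  0.5  1.1  0.2 -0.8]
```

Run:
```python
from h import *
arm.line_to([.5905,-.22,.101],rate=.03);st("relax")
arm.line_to([.5905,-.22,.14],rate=.04);st()
arm.line_to([.5905,-.22,.35],rate=.12);st("up")
arm.reach([.5,-.15,.35],[-2.094,0,-.4]);arm.wait(.5);st("tilt")
print(readout.observe()['ee_rot'])
s=snap("scene","s3");t=snap("top","t3")
u=proj("scene",[.5,-.15,.35]).astype(int);print(u)
x,y=np.clip(u-[75,100],0,[410,220]);a=cv2.resize(s[y:y+200,x:x+150],(450,600),interpolation=cv2.INTER_CUBIC)
cv2.imwrite("pics/z3.png",np.hstack([a,cv2.resize(s[170:250,240:340],(350,280)) if 0 else np.zeros((600,10,3),np.uint8),cv2.resize(t[120:360,200:335],(337,600))]))
```

```text
relax pos [ 0.5908 -0.2201  0.1013] F [-0.66  0.13  4.86] T [ 0.064  0.12  -0.003] t 15.375 w 0.0212
 pos [ 0.5903 -0.2199  0.1395] F [-0.04  0.12 -2.24] T [0.03  0.004 0.004] t 16.5833 w 0.0215
up pos [ 0.5903 -0.2199  0.3491] F [ 0.06  0.14 -2.53] T [0.043 0.011 0.006] t 18.5667 w 0.0216
tilt pos [ 0.5001 -0.1498  0.35  ] F [-0.06 -0.28 -2.35] T [-0.672  0.323  0.008] t 20.1 w 0.0218
[-2.09410738e+00  5.67685509e-05 -3.99640139e-01]
[313 109]
```

View pics/z3.png

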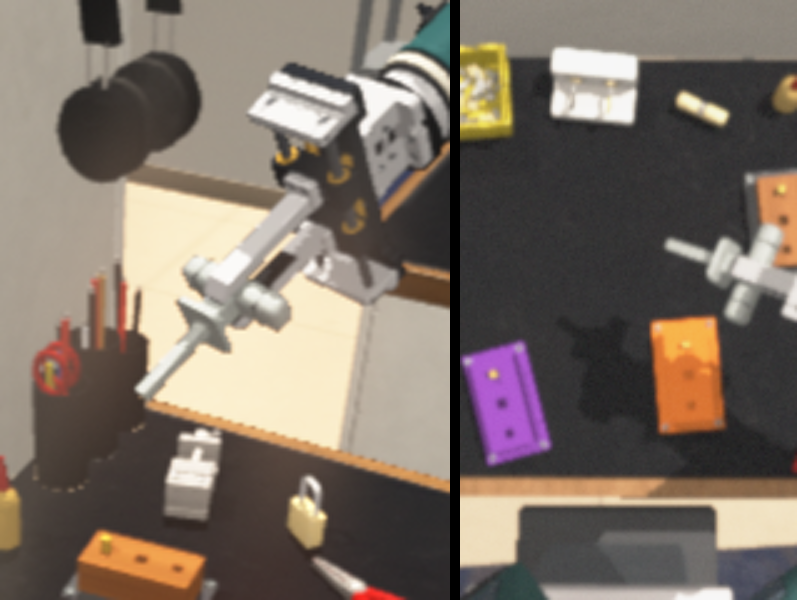

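The handle is held tilted about 60°, with the spindle's free end at crop (145,392) in the air. The stand is empty and the other things haven't moved, so I'm handing in.

```bash
python3 -c "
from h import *
print(ticket.close_job())"
```

```text
the job is handed in; nothing more can be done
None
```

The job is handed in, but no verdict came back: the T-handle was pushed down to a hard stop on the spindle, both were drawn out of the stand together, and they are held in the air at about 60° with the free end roughly 0.3 m above the desk.

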